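Square the film holder and index its carriage one slot nearer the detector

TASK

On the short rail bench, turn the upright film holder until its pointer stands at the long zero mark. Then pull up the black plunger knob to free the locked carriage, slide the carriage to the very next slot towards the grey detector head, and let the pin go fully home in that slot. Finish still gripping the plunger knob, with the pin home and the holder still on zero; leave the loose things round about where they are.

Things in the scene. Friction and masses are not known exactly. Their poses are not given: they have to be found in the camera images.
- rail: Rail bench, fixed: aluminium base 124 mm (local x) by 360 mm (local y), 8 mm thick. Origin: centre of its underside, on the worktop; z up, +y along the rail towards the grey detector head (75 x 45 mm, top at 93 mm, centred at local x -16, y +148 mm). Its y axis starts within 0.28 rad of world +y. All heights below are above the worktop.
- next_hole (a point): Mouth of the slot the pin must go into, at rail local (42, -65, 22) mm; does not move with the carriage. It is in the steel ladder strip (22 mm wide, top at 22 mm) along the side away from the robot at local x +42 mm, which has four slots, 11 mm long, at local y -145, -105, -65, -25 mm.
- carriage (a joint): Slide of the carriage (aluminium plate 84 x 130 mm, top at 36 mm) along the rail, in m: 0 at the start with the pin in the slot at local y -105 mm, positive towards the detector head, 0.04 at the next slot; stops at -0.04 and 0.08. Friction about 2 N. With the pin home it is locked, with about 1.5 mm of play either way.
- turntable (a joint): Angle of the holder's turntable about the vertical, rad, counter-clockwise from above positive; 0 when its pointer is at the long zero mark (towards the rail's -x side) and the holder's broad faces look along the rail. Starts at 0.45 to 1.2; stops at -1.4 and 1.4. Stiff (about 0.04 N m): stays where it is left.
- holder_top (a point): Centre of the film holder's top edge, on the turntable's axis, 94.5 mm up. Holder: upright aluminium plate with a round window, 40 mm broad, 12 thick, 50 tall, on a 48 mm turntable (top at 44.5 mm). Axes turn with it: x along the breadth (pointer at -x), y through the thickness; at joint 0 parallel to the rail's. At rail local x -16 mm, 90 mm farther along +y than the plunger.
- knob_mid (a point): Middle of the plunger's round black knob: 24 mm diameter, 22 mm tall, axis vertical, 65 mm up when the pin is home (knob from 54 to 76 mm). Below it an 18 mm bushing (top at 48 mm) on a tongue of the carriage (top at 36 mm). Slides with the carriage at rail local x +42 mm and rises with the plunger.
- plunger (a joint): Rise of the plunger in m: 0 pin home, 0.016 fully pulled up. The pin (8 mm, round nose) clears the ladder strip above 0.010. A spring pushes it down (about 3 N home, 6 N fully up), so that when eased down it rests on a rung or drops into the slot below it.
- tweezers: Loose bystander: steel tweezers 15 x 124 x 10 mm lying in front of the rail bench, origin at the centre of the underside.
- hex_key: Loose bystander: hex key 30 x 84 x 6 mm lying behind the rail bench, origin at the centre of the underside.
- liquid_cell: Loose bystander: screwed-plate liquid cell 60 x 38 x 30 mm behind the rail bench, origin at the centre of the underside.
- mortar: Loose bystander: white mortar 68 mm wide, 24 mm tall, to the right of the bench, origin at the centre of the underside.
- pestle: Loose bystander: pestle 74 mm long, 17 mm thick, to the right of the bench, origin at the centre of the underside.
- memory_stick: Loose bystander: memory stick 17 x 52 x 8 mm, to the left of the bench, origin at the centre of the underside.

How it is judged (in metres and radians):
On the way, in this order (a step that is already met when the one before it is completed fails the run):
1. The film holder's pointer stands at the zero mark (within 0.10 rad), while the carriage is still locked in its first slot (value of joint turntable between -0.1 and 0.1 rad and value of joint carriage between -0.006 and 0.006 m and value of joint plunger below 0.003 m), for 0.3 s.
2. The plunger is pulled clear of the ladder strip (above 10 mm) by the fingers (value of joint plunger above 0.0095 m and contact force between the fingers and plunger above 1 N), for 0.1 s.
At the end, for the whole second after the job is handed in: The carriage is locked in the next slot (within 3.5 mm of 0.04 m), the plunger within 2 mm of fully home, the film holder within 0.10 rad (6 degrees) of zero, and the fingers still hold the plunger knob (more than 2 N) (value of joint carriage between 0.0365 and 0.0435 m and value of joint plunger below 0.002 m and value of joint turntable between -0.1 and 0.1 rad and contact force between the fingers and plunger above 2 N); the arm keeps its last pose, push and grip.
It fails at once if A loose bystander is moved by more than 25 mm (distance of any of tweezers, hex_key, liquid_cell, mortar, pestle, memory_stick from where it was at the start of the episode above 0.025 m).
It also fails if it takes over 42 s, if anything falls off the work surface, if the arm or the gripper's body presses on something with over 40 N, if the wrist force passes 120 N, or if a joint passes its speed limit or range.

ROBOT

A 6-joint arm with a two-finger parallel gripper is mounted at the origin on a cart in front of the work surface, level with it; the furniture and walls round the work are solid. World frame = base frame: x ahead of the robot, y to its left, z up, the work surface at z = 0. Lengths are in m, angles in degrees, forces in N, time in s.
With the tool pointing down it reaches from about 0.4 to 0.825 m from the base axis. Payload 7 kg.
Tool frame: the origin (TCP) lies midway between the tips of the shut fingers; the grasp point (between the pads) lies 19 mm behind it; z points along the fingers, y is the line along which they close (so a half turn about z gives the same grasp; the last joint's range is limited). The gripper opens to 88 mm and grips with 3 to 60 N. Pads are 19 mm wide; open, the fingers measure 130 mm over their backs; the gripper's body (78 mm by 193 mm) begins 47 mm behind the grasp point.
Start: joints at [79.761, 20.546, 0.682, 0, -70.136, -16.507], TCP at [0.304, 0.603, 0.227] pointing down, gripper open.
Joint ranges: [-176.03, 176.03], [-82.01, 121.73], [-58.28, 71.71], [-173.87, 95.51], [-174.79, -0.11], [-173.66, 173.66]. Speed limits (degrees/s): [136.94, 136.94, 172.46, 180, 180, 180].

INTERFACE

Orientations are given as [roll, pitch, yaw] about the fixed x, y, z axes, in that order (R = Rz(yaw) Ry(pitch) Rx(roll)).
In Python, from plant import r gives the robot as it stands.
- The arm moves only by the tool drive_tool, never from a script. Its argument "commands" is a list of rows, each an object of numbers: "hand": the closure, from 0 (fully open) to 1 (shut); "tx", "ty", "tz": the shift along the world's x, y, z scaled (see below); "turn": the turn about the world's z scaled (see below). A call has 1 to 10 rows; each row is the pose to reach, as a shift and turn from the pose commanded when the call began; what a row does not reach only later rows make up. The controller multiplies each number of a shift by 0.6 m and each number of a turn by 90 degrees. A row lasts 1/10 s, in which the tool goes at most 50 mm and 8.59 degrees, less where a joint would pass 70% of its speed; a pose out of reach is approached as far as the arm can. A call with a number of a shift or a turn outside -1 to 1 is refused whole. A call with a gripper value outside its range is refused whole. The fingers move at their own pace and stop on an object; "grip_force" is the grip in N (left out, the last holds). Time passes only in rows, so rows that repeat a pose let the fingers close. It gives the time, the measured TCP pose, the force, the opening and the grip force at its end, in the units of the state.
- r.get_state(): the state, without advancing time (a new reading comes with each control period).
- r.capture(name): name is "side" or "top"; returns a dict with "frame" (400x640x3 uint8, red, green, blue), "fx", "fy", "cx", "cy" (pixels), "D" ([k1, k2, p1, p2, k3] as OpenCV has them; the pictures are not rectified), "world_from_camera" (4x4, takes a point from camera to world coordinates). Camera axes: x right, y down, z forward; pixel columns grow to the right and rows downward; lengths in m; the calibration is good to about 2 mm. A picture is of the moment at which its call begins. There is no depth.
- r.close_job(): hands the job in; it is judged then, once.
Trained networks look in the newest picture that a camera, given by its name, has taken for a name from the list of things; names that differ only in an ending like _2 or _b are one class to them, and where a whole thing is asked for, a point or a joint stands for the part that bears it (a point fixed in the world has none). Each returns a list of dicts, best first, with "score" (0 to 1); they miss things now and then, are a little off and sometimes report something else, mostly with a low value. They report only what shows in the picture. A call takes as long as a camera call.
- r.trace(label, camera): "pixels" (400x640 bool, what is visible of it) and "extent" ([left, top, right, bottom] in pixels, round what is visible of it).
The state is a dict: "time_s": time; "joints": joint angles; "qd": joint speeds; "joint_torque": joint torques, N m; "tcp_pos": TCP position; "eef_rot": TCP orientation; "contact_force": force on the tool from outside, world axes, zero at the start; "moment": the same for the moment, N m; "gripper_width": finger opening in m; "gripper_force": force on a finger pad.
Only numpy, scipy, OpenCV 4.12 (cv2) and the standard library are available. Lean on these libraries where they do the work, as an engineer would, in place of code of your own. Each camera call takes 0.05 s, during which the arm holds its last target. There are 200 camera calls.

## Working session

There is one attempt and no reset: what is moved stays moved. The work goes in short steps, Python scripts to look and compute and a tool call to move; the robot and the scene stay as the last step left them, time stands still between calls to the robot, and variables do not carry over. Pictures are saved under pics/ and viewed, at most 10 in all, crops included, and the job is handed in when it is done.

Besides the shell and the picture viewer there is one more tool, called after "Emit:" by a JSON object that holds its "api" and its "payload", one argument or row to a line. drive_tool: Moves the arm, as the interface text tells. Its arguments: {"type":"object","properties":{"commands":{"type":"array"},"grip_force":{"type":"number"}},"required":["commands"]}

```bash
mkdir -p pics; cat > h.py <<'E'
import numpy as np, cv2
from plant import r
def K(c): return np.array([[c['fx'],0,c['cx']],[0,c['fy'],c['cy']],[0,0,1.]])
def ray(c,uv):
    p=cv2.undistortPoints(np.array([[uv]],float),K(c),np.array(c['D'],float))[0,0]
    T=np.array(c['world_from_camera']); return T[:3,3],T[:3,:3]@np.array([p[0],p[1],1])
def at(c,uv,z):
    o,d=ray(c,uv); return o+d*(z-o[2])/d[2]
def proj(c,P):
    T=np.linalg.inv(np.array(c['world_from_camera'])); rv=cv2.Rodrigues(T[:3,:3])[0]
    return cv2.projectPoints(np.array(P,float).reshape(-1,1,3),rv,T[:3,3],K(c),np.array(c['D'],float))[0][:,0]
def save(c,n): cv2.imwrite('pics/'+n+'.png',c['frame'][:,:,::-1])
E
python3 - <<'E'
from h import *
for n in ['top','side']:
    c=r.capture(n); save(c,n+'0'); print(n,np.round(c['world_from_camera'],3).tolist(),c['fx'])
    for l in ['rail','knob_mid','holder_top','carriage','turntable','plunger','tweezers','hex_key','liquid_cell','mortar','pestle','memory_stick']:
        for t in r.trace(l,n)[:1]:
            ys,xs=np.nonzero(t['pixels']); print(l,round(t['score'],2),t['extent'],xs.mean().round(1),ys.mean().round(1))
print(r.get_state())
E
```

```text
top [[0.01, -0.978, 0.211, 0.308], [-1.0, -0.011, -0.003, 0.024], [0.005, -0.21, -0.978, 1.001], [0.0, 0.0, 0.0, 1.0]] 367.3037701666946
rail 0.62 [225.6, 178.9, 363.2, 245.7] 292.6 211.9
knob_mid 0.48 [323.8, 180.7, 336.5, 188.9] 328.9 183.6
holder_top 0.7 [290.2, 207.5, 309.4, 226.5] 299.7 213.6
carriage 0.82 [291.7, 181.8, 344.2, 228.6] 317.5 208.5
turntable 0.66 [289.7, 205.5, 309.5, 221.4] 300.2 213.1
hex_key 0.51 [411.9, 189.2, 436.2, 203.6] 421.8 194.4
liquid_cell 0.66 [275.7, 162.4, 298.0, 187.5] 286.7 174.8
mortar 0.69 [425.2, 207.0, 447.3, 231.7] 436.3 219.3
memory_stick 0.47 [168.6, 220.1, 182.6, 229.0] 175.2 223.5
side [[0.97, -0.121, 0.209, 0.201], [-0.24, -0.561, 0.792, -1.067], [0.021, -0.819, -0.574, 0.901], [0.0, 0.0, 0.0, 1.0]] 426.63755042630726
rail 0.69 [282.2, 169.3, 355.2, 248.0] 314.7 210.1
knob_mid 0.44 [335.5, 211.3, 343.3, 216.5] 340.7 211.7
holder_top 0.45 [306.4, 193.2, 319.8, 211.3] 313.2 203.2
carriage 0.62 [301.9, 192.3, 348.9, 232.7] 321.2 214.8
turntable 0.57 [304.8, 190.6, 319.1, 213.2] 312.9 203.4
plunger 0.41 [335.7, 208.9, 343.9, 216.4] 340.7 211.8
liquid_cell 0.65 [333.4, 196.3, 350.7, 210.4] 342.1 202.7
mortar 0.88 [328.7, 279.9, 352.8, 297.1] 340.3 289.5
{'time_s': 1.3, 'joints': array([ 7.97602993e+01,  2.05478487e+01,  6.80826152e-01, -3.97403242e-04,
       -7.01352998e+01, -1.65047218e+01]), 'qd': array([ 0.00188171,  0.04817632, -0.01099062,  0.00315504,  0.03205884,
        0.00154946]), 'joint_torque': array([ 9.20773891e-05, -5.82384753e+01,  2.93299162e+01,  7.00232148e+00,
        1.23393768e-02, -2.54071273e-05]), 'tcp_pos': array([0.30378402, 0.60274529, 0.22653456]), 'eef_rot': array([ 1.79997667e+02, -3.01420997e-04, -2.67445575e+01]), 'contact_force': array([-0.26269816,  1.21797452, -0.25320066]), 'moment': array([ 0.00577019, -0.01524459,  0.03357859]), 'gripper_force': 0.0, 'gripper_width': 0.08775332137349659}
```

```bash
python3 - <<'E'
import cv2
a=cv2.imread('pics/top0.png')[150:260,215:375]; cv2.imwrite('pics/topc.png',cv2.resize(a,None,fx=5,fy=5,interpolation=3))
a=cv2.imread('pics/side0.png')[160:260,260:380]; cv2.imwrite('pics/sidec.png',cv2.resize(a,None,fx=6,fy=6,interpolation=3))
E
```

```text
(no output)
```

View pics/topc.png

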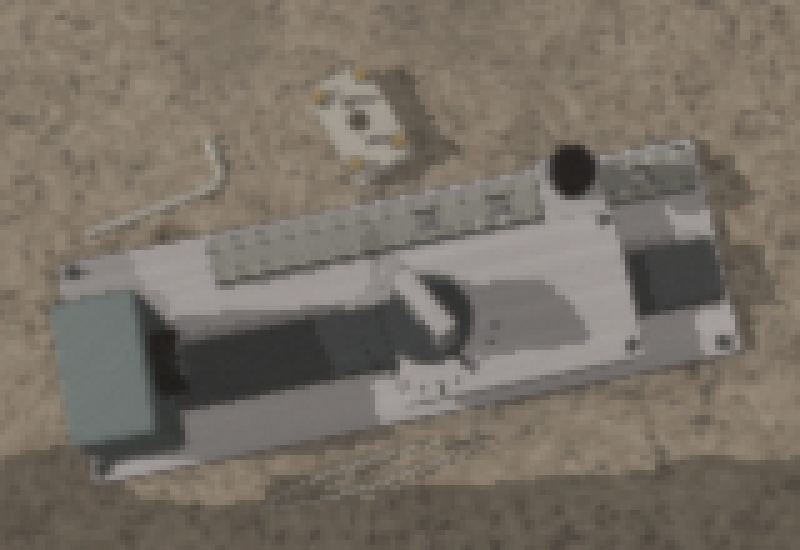

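View pics/sidec.png

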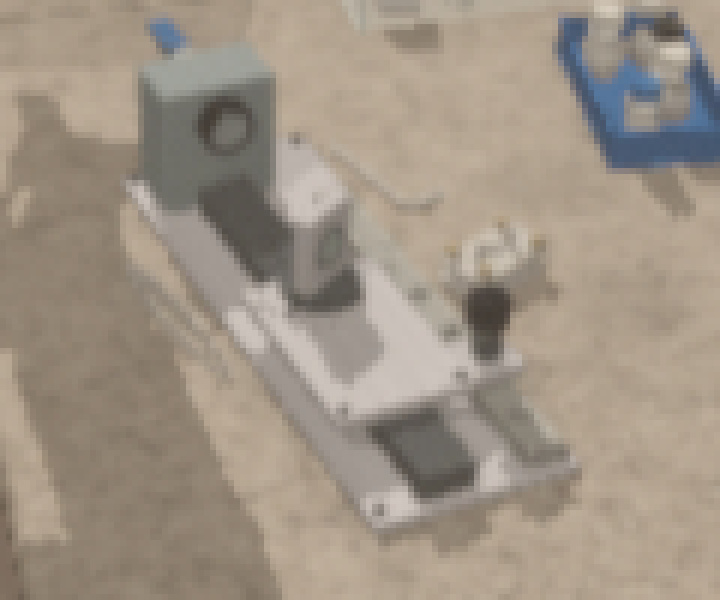

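The top view shows the knob at about (329.6,184), the base corners at about (363,220), (353,178), (234,245), (227,203), and the holder's top edge from (295,204) to (304,217). The side view agrees: knob at about (341,209), near corner at (322,247).

```bash
cat > fit.py <<'E'
from h import *
from scipy.optimize import least_squares
def loc(p,P):
    x,y,t=p[:3]; P=np.atleast_2d(P); c,s=np.cos(t),np.sin(t)
    return np.c_[x+c*P[:,0]-s*P[:,1],y+s*P[:,0]+c*P[:,1],P[:,2]]
E
python3 - <<'E'
from fit import *
T=r.capture('top');S=r.capture('side')
off=np.array([215,150.])
L=np.array([[-62,-180,8],[62,-180,8],[-62,180,8],[62,180,8],[42,-105,76]])/1e3
u=np.array([[740,350],[692,142],[97,478],[58,265],[573,170]])/5.+off
Ls=np.array([[-62,-180,8],[62,-180,8],[-62,180,8],[42,-105,76]])/1e3
us=np.array([[375,522],[580,463],[128,183],[488,290]])/6.+[260,160]
f=lambda p:np.r_[(proj(T,loc(p,L))-u).ravel(),(proj(S,loc(p,Ls))-us).ravel()]
s=least_squares(f,[.5,.05,0.1],loss='soft_l1'); p=s.x
print(p,np.round(f(p).reshape(-1,2),1).tolist())
np.save('p.npy',p)
print('knob',loc(p,[[.042,-.105,.065]]),'holder',loc(p,[[-.016,-.015,.0945]]),'next',loc(p,[[.042,-.065,.065]]))
for a,b in [((400,272),(445,335)),((390,285),(432,345)),((410,262),(455,328))]:
    A,B=[at(T,np.array(q)/5.+off,.0945) for q in (a,b)]; d=A-B; print(A,B,np.hypot(*d[:2]),'ang',np.degrees(np.arctan2(d[1],d[0])-p[2]))
q=at(T,np.array((470,362))/5.+off,.0445); h=loc(p,[[-.016,-.015,.0445]])[0]-q; print('pointer',q,np.degrees(np.arctan2(h[1],h[0])-p[2]))
for l in['tweezers','hex_key','liquid_cell']:
  for t in r.trace(l,'top')[:1]:
    ys,xs=np.nonzero(t['pixels']);print(l,t['extent'],at(T,(xs.mean(),ys.mean()),.005))
E
```

```text
[0.48671427 0.08963717 0.21298766] [[0.7, -0.4], [0.3, -1.6], [-1.0, 0.7], [-0.1, -1.0], [0.2, -1.4], [-0.7, 0.9], [-0.5, -0.1], [-2.0, -1.1], [-0.6, 0.9]]
knob [[ 0.54996023 -0.00411222  0.065     ]] holder [[0.47424652 0.07159402 0.0945    ]] next [[0.54150499 0.03498393 0.065     ]]
[0.48754928 0.08370623 0.0945    ] [0.45570846 0.06046348 0.0945    ] 0.03942160351578107 ang 23.92491418031594
[0.48083749 0.08857164 0.0945    ] [0.45058981 0.06685616 0.0945    ] 0.03723552710461684 ang 23.47211168000444
[0.49273866 0.07879102 0.0945    ] [0.45930339 0.05552972 0.0945    ] 0.04073088130175782 ang 22.623486467375873
pointer [0.4496146  0.04905104 0.0445    ] 30.261251403250537
tweezers [269.2, 249.8, 272.8, 251.1] [0.37860274 0.15414207 0.005     ]
liquid_cell [276.8, 163.2, 294.9, 185.9] [0.59055845 0.11588319 0.005     ]
```

Emit:
{"api": "drive_tool", "payload": {
  "commands": [
    {"hand": 0, "tx": 0.284, "ty": -0.885, "tz": 0, "turn": -1},
    {"hand": 0, "tx": 0.284, "ty": -0.885, "tz": 0, "turn": -1},
    {"hand": 0, "tx": 0.284, "ty": -0.885, "tz": 0, "turn": -1},
    {"hand": 0, "tx": 0.284, "ty": -0.885, "tz": 0, "turn": -1},
    {"hand": 0, "tx": 0.284, "ty": -0.885, "tz": 0, "turn": -1},
    {"hand": 0, "tx": 0.284, "ty": -0.885, "tz": 0, "turn": -1},
    {"hand": 0, "tx": 0.284, "ty": -0.885, "tz": 0, "turn": -1},
    {"hand": 0, "tx": 0.284, "ty": -0.885, "tz": 0, "turn": -1},
    {"hand": 0, "tx": 0.284, "ty": -0.885, "tz": 0, "turn": -1},
    {"hand": 0, "tx": 0.284, "ty": -0.885, "tz": 0, "turn": -1}
  ]
}}

```text
time_s: 2.55
tcp_pos: [0.4568, 0.1248, 0.2271]
eef_rot: [-180.0, 0.1, -113.0]
contact_force: [0.6, 1.4, -1.0]
gripper_width: 0.0876
gripper_force: 0.0
```

Emit:
{"api": "drive_tool", "payload": {
  "commands": [
    {"hand": 0, "tx": 0.029, "ty": -0.089, "tz": 0, "turn": -0.311},
    {"hand": 0, "tx": 0.029, "ty": -0.089, "tz": -0.06, "turn": -0.311},
    {"hand": 0, "tx": 0.029, "ty": -0.089, "tz": -0.178, "turn": -0.311},
    {"hand": 0, "tx": 0.029, "ty": -0.089, "tz": -0.178, "turn": -0.311},
    {"hand": 0, "tx": 0.029, "ty": -0.089, "tz": -0.178, "turn": -0.311}
  ]
}}

```text
time_s: 3.05
tcp_pos: [0.472, 0.0719, 0.117]
eef_rot: [179.9, -0.3, -140.8]
contact_force: [-0.5, -0.5, 0.8]
gripper_width: 0.0878
gripper_force: 0.0
```

```bash
python3 - <<'E'
from h import *
a=r.capture('side')['frame'][140:260,260:380,::-1]
b=r.capture('top')['frame'][150:260,215:375,::-1]
a=cv2.resize(a,None,fx=3.3,fy=3.3,interpolation=3);b=cv2.resize(b,(396,272),interpolation=3)
b=cv2.copyMakeBorder(b,0,396-272,0,0,0)
cv2.imwrite('pics/s1.png',np.hstack([a,b]))
s=r.get_state();print(s['tcp_pos'],s['eef_rot'])
E
```

```text
[0.47452546 0.07342274 0.12053252] [-1.79968716e+02  4.43303206e-03 -1.40559309e+02]
```

View pics/s1.png

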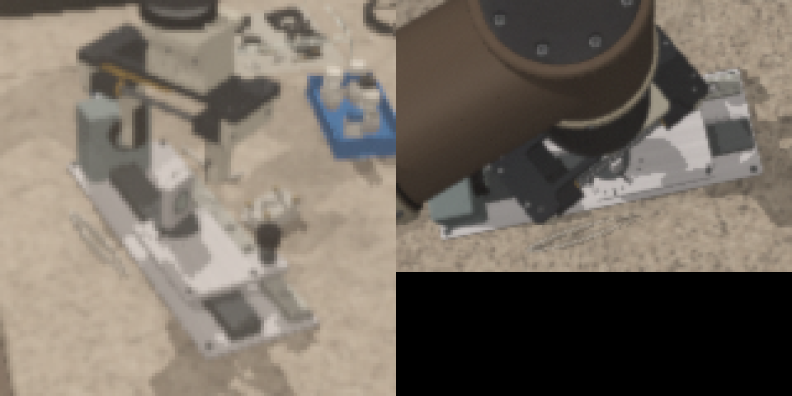

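The fingers straddle the holder. Side view: fingers at about (135,110) and (222,150), holder at about (175,200). I'll lower and close.

Emit:
{"api": "drive_tool", "payload": {
  "commands": [
    {"hand": 0, "tx": 0, "ty": 0, "tz": -0.05, "turn": 0},
    {"hand": 0, "tx": 0, "ty": 0, "tz": -0.097, "turn": 0},
    {"hand": 0.5, "tx": 0, "ty": 0, "tz": -0.097, "turn": 0},
    {"hand": 0.75, "tx": 0, "ty": 0, "tz": -0.097, "turn": 0},
    {"hand": 0.9, "tx": 0, "ty": 0, "tz": -0.097, "turn": 0},
    {"hand": 1, "tx": 0, "ty": 0, "tz": -0.097, "turn": 0},
    {"hand": 1, "tx": 0, "ty": 0, "tz": -0.097, "turn": 0},
    {"hand": 1, "tx": 0, "ty": 0, "tz": -0.097, "turn": 0}
  ],
  "grip_force": 12
}}

```text
time_s: 3.95
tcp_pos: [0.4743, 0.0735, 0.0622]
eef_rot: [-180.0, 0.1, -140.7]
contact_force: [0.4, 0.7, 0.0]
gripper_width: 0.0454
gripper_force: 0.0
```

Emit:
{"api": "drive_tool", "payload": {
  "commands": [
    {"hand": 1, "tx": 0},
    {"hand": 1, "tx": 0},
    {"hand": 1, "tx": 0},
    {"hand": 1, "tx": 0},
    {"hand": 1, "tx": 0},
    {"hand": 1, "tx": 0},
    {"hand": 1, "tx": 0}
  ]
}}

```text
invalid input
```

Emit:
{"api": "drive_tool", "payload": {
  "commands": [
    {"hand": 1, "tx": 0, "ty": 0, "tz": 0, "turn": 0},
    {"hand": 1, "tx": 0, "ty": 0, "tz": 0, "turn": 0},
    {"hand": 1, "tx": 0, "ty": 0, "tz": 0, "turn": 0},
    {"hand": 1, "tx": 0, "ty": 0, "tz": 0, "turn": 0},
    {"hand": 1, "tx": 0, "ty": 0, "tz": 0, "turn": 0},
    {"hand": 1, "tx": 0, "ty": 0, "tz": 0, "turn": 0}
  ]
}}

```text
time_s: 4.55
tcp_pos: [0.4741, 0.0733, 0.0615]
eef_rot: [-180.0, 0.0, -140.7]
contact_force: [1.3, 0.4, -0.8]
gripper_width: 0.0122
gripper_force: 12.0
```

Emit:
{"api": "drive_tool", "payload": {
  "commands": [
    {"hand": 1, "tx": 0, "ty": 0, "tz": 0, "turn": -0.075},
    {"hand": 1, "tx": 0, "ty": 0, "tz": 0, "turn": -0.15},
    {"hand": 1, "tx": 0, "ty": 0, "tz": 0, "turn": -0.225},
    {"hand": 1, "tx": 0, "ty": 0, "tz": 0, "turn": -0.301},
    {"hand": 1, "tx": 0, "ty": 0, "tz": 0, "turn": -0.301},
    {"hand": 1, "tx": 0, "ty": 0, "tz": 0, "turn": -0.301},
    {"hand": 1, "tx": 0, "ty": 0, "tz": 0, "turn": -0.301}
  ]
}}

```text
time_s: 5.25
tcp_pos: [0.474, 0.0734, 0.0616]
eef_rot: [180.0, 0.0, -167.6]
contact_force: [0.6, 1.2, -1.5]
gripper_width: 0.0118
gripper_force: 12.0
```

Emit:
{"api": "drive_tool", "payload": {
  "commands": [
    {"hand": 0.5, "tx": 0, "ty": 0, "tz": 0, "turn": -0.002},
    {"hand": 0.5, "tx": 0, "ty": 0, "tz": 0, "turn": -0.002},
    {"hand": 0.4, "tx": 0, "ty": 0, "tz": 0, "turn": -0.002},
    {"hand": 0.3, "tx": 0, "ty": 0, "tz": 0.05, "turn": -0.002},
    {"hand": 0.2, "tx": 0, "ty": 0, "tz": 0.1, "turn": -0.002},
    {"hand": 0.1, "tx": 0, "ty": 0, "tz": 0.18, "turn": -0.002},
    {"hand": 0, "tx": 0.05, "ty": -0.05, "tz": 0.2, "turn": -0.002},
    {"hand": 0, "tx": 0.127, "ty": -0.129, "tz": 0.2, "turn": -0.002},
    {"hand": 0, "tx": 0.127, "ty": -0.129, "tz": 0.2, "turn": -0.002},
    {"hand": 0, "tx": 0.127, "ty": -0.129, "tz": 0.2, "turn": -0.002}
  ]
}}

```text
time_s: 6.25
tcp_pos: [0.551, -0.0058, 0.1809]
eef_rot: [-180.0, -0.1, -168.1]
contact_force: [-1.1, 0.3, 0.2]
gripper_width: 0.0846
gripper_force: 0.0
```

```bash
python3 - <<'E'
from fit import *
p=np.load('p.npy')
S=r.capture('side');T=r.capture('top')
a=S['frame'][150:260,260:380,::-1]; b=T['frame'][150:260,215:375,::-1]
a=cv2.resize(a,(432,396),interpolation=3);b=cv2.resize(b,(360,248),interpolation=3)
b=cv2.copyMakeBorder(b,0,148,0,0,0)
cv2.imwrite('pics/s2.png',np.hstack([a,b]))
s=r.get_state();print(s['tcp_pos'],s['eef_rot'],s['gripper_width'])
for t in r.trace('knob_mid','side')[:2]:
    ys,xs=np.nonzero(t['pixels']); print(t['score'],t['extent'],xs.mean(),ys.mean(), at(S,(xs.mean(),ys.mean()),.065))
print('pred side knob',proj(S,loc(p,[[.042,-.105,.065]])),'top of holder ends',proj(S,loc(p,[[-.036,-.015,.0945],[.004,-.015,.0945]])))
# saved first top picture: knob dark blob centroid
im=cv2.imread('pics/top0.png'); g=im.max(2)[172:195,318:342]; m=g<45; ys,xs=np.nonzero(m); q=(xs.mean()+318,ys.mean()+172); print(m.sum(),q,at(T,q,.074), [xs.min()+318,xs.max()+318,ys.min()+172,ys.max()+172])
im=cv2.imread('pics/side0.png'); g=im.max(2)[203:223,332:350]; m=g<45; ys,xs=np.nonzero(m); q=(xs.mean()+332,ys.mean()+203); print(m.sum(),q,at(S,q,.065),[xs.min()+332,xs.max()+332,ys.min()+203,ys.max()+203])
E
```

```text
[ 0.54951189 -0.00447963  0.18087686] [ 1.79994529e+02 -8.64942147e-02 -1.68018306e+02] 0.08728060526495236
pred side knob [[340.57099454 211.90800847]] top of holder ends [[307.41217279 195.80680551]
 [318.27000473 193.00060627]]
54 (np.float64(329.2037037037037), np.float64(183.7962962962963)) [ 0.54727014 -0.0027411   0.074     ] [np.int64(326), np.int64(333), np.int64(180), np.int64(188)]<stdin>:14: RuntimeWarning: Mean of empty slice.
  ret = ret.dtype.type(ret / rcount)
Traceback (most recent call last):
ValueError: zero-size array to reduction operation minimum which has no identity
```

View pics/s2.png

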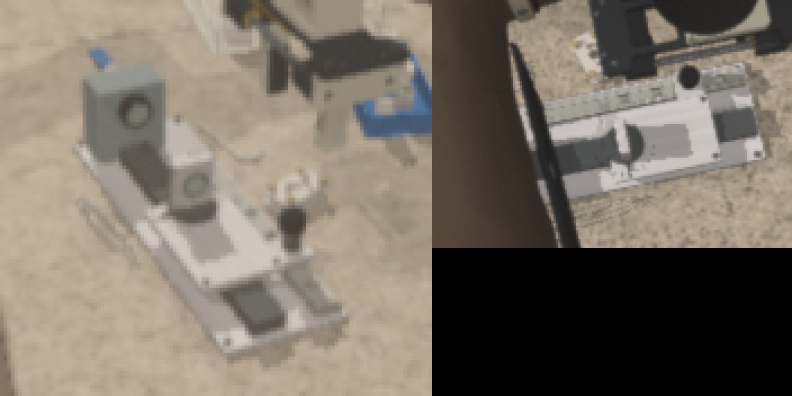

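The holder now looks square to the rail, seen at about (628,138) in the right half, and the knob is at about (690,77). I'll check the angle numerically, because the top camera sees both.

```bash
python3 - <<'E'
from fit import *
p=np.load('p.npy')
T=r.capture('top')
b=T['frame'][165:240,275:375,::-1]
b=cv2.resize(b,(800,600),interpolation=3)
print(proj(T,loc(p,[[-.036,-.015,.0945],[.004,-.015,.0945],[-.042,-.015,.0445]])))
for l in['holder_top','knob_mid']:
  for t in r.trace(l,'top')[:1]:
    ys,xs=np.nonzero(t['pixels']); print(l,t['score'],t['extent'],xs.mean(),ys.mean(), at(T,(xs.mean(),ys.mean()),.074))
L=np.array([[-.036,-.021,.0945],[.004,-.021,.0945],[.004,-.009,.0945],[-.036,-.009,.0945]])
q=((proj(T,loc(p,L))-[275,165])*8).astype(int)
cv2.polylines(b,[q],True,(0,0,255),1)
cv2.imwrite('pics/s3.png',b)
E
```

```text
[[301.22881604 217.37060023]
 [298.18780941 202.00184396]
 [302.50753281 222.6266707 ]]
holder_top 0.83 [289.9, 202.8, 306.8, 223.9] 299.4592592592593 212.81851851851852 [0.46975169 0.07310863 0.074     ]
knob_mid 0.75 [287.5, 203.1, 305.3, 226.8] 299.34583333333336 213.4625 [0.46807661 0.0733634  0.074     ]
```

View pics/s3.png

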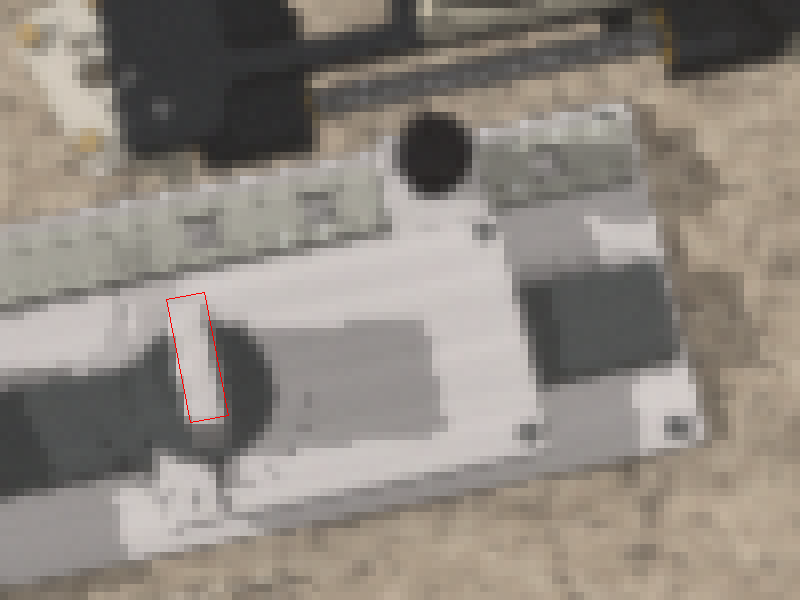

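The red box (predicted holder top at zero) coincides with the holder. The dark pointer near (225,465) in this picture is where zero predicts it. One numerical check of the rail yaw from long edges, together with the knob position.

```bash
python3 - <<'E'
from fit import *
T=r.capture('top'); f=lambda u,v,z: at(T,(275+u/8,165+v/8),z)
t5=lambda u,v,z: at(T,(215+u/5,150+v/5),z)
def ang(A,B): d=A-B; return np.degrees(np.arctan2(-d[0],d[1]))
print('front base',ang(f(0,583,.008),f(700,442,.008)),ang(t5(97,478,.008),t5(740,350,.008)))
print('ladder top edges',ang(f(0,303,.022),f(385,233,.022)),ang(f(0,228,.022),f(385,155,.022)), ang(t5(215,283,.022),t5(545,222,.022)),ang(t5(208,238,.022),t5(600,155,.022)))
g=cv2.cvtColor(T['frame'],cv2.COLOR_RGB2GRAY)
lines=cv2.createLineSegmentDetector(0).detect(g[170:260,220:370])[0][:,0]+[220,170,220,170]
for l in lines:
    if np.hypot(l[2]-l[0],l[3]-l[1])>11: A,B=at(T,l[:2],.03),at(T,l[2:],.03); print(l.round(1),(ang(A,B)+45)%90-45)
k=T['frame'].max(2)[176:192,320:340]; ys,xs=np.nonzero(k<50); q=(xs.mean()+320,ys.mean()+176); print('knob',len(xs),q,at(T,q,.073))
E
```

```text
front base 12.039500280071772 11.918286391053911
ladder top edges 11.175260637394127 11.68337226816619 11.343795706439419 12.94139863327226
[252.  170.1 271.4 224.5] 21.465614846559376
[245.5 170.9 258.4 227.1] 15.286044888443314
[260.  214.9 249.2 173.2] 16.777793678396023
[342.3 215.8 337.2 194.6] 13.306743557953524
[270.8 227.7 279.3 258.5] 17.34442128316111
[303.7 219.2 299.1 202.8] 16.53820717619891
[313.1 183.9 287.7 187.5] 8.979272618398682
[291.5 186.  284.8 169.9] 23.555839487680544
[359.5 210.1 344.1 212.6] 9.815424945618332
[300.3 204.4 315.7 206.1] -5.822399406879988
[271.6 258.5 263.5 229.6] 17.917125610866947
[269.  212.8 290.5 210. ] 7.975687300231897
[295.  223.8 273.  226.9] 8.527609285684775
[259.6 230.5 268.6 258. ] 20.26477234963832
[340.5 198.8 356.8 196.5] 8.849308636929528
[326.9 170.7 314.3 172.9] 10.937571696139969
[286.9 201.8 267.  206.1] 13.039260014944603
[323.1 194.3 288.2 201.2] 11.98612134603377
[354.5 171.3 315.3 179. ] 12.077883134660368
[276.6 236.9 306.7 231.1] 11.476384449585588
[354.6 189.9 335.2 192. ] 6.912740343027281
[305.6 228.  351.8 220. ] 10.569424754506116
[339.4 182.3 353.1 182.4] 0.2750851070752063
[314.2 175.8 340.5 170.2] 13.012404651132996
[328.2 218.7 306.8 221.3] 7.596034676489779
[327.8 205.7 330.1 217.2] 11.34510221449112
[266.7 203.4 285.6 199.2] 13.396196261164313
[325.8 228.5 313.8 232.8] 20.17214259707552
[345.9 244.3 342.5 233.3] 17.067810858747862
knob 49 (np.float64(328.9183673469388), np.float64(183.87755102040816)) [ 0.54730091 -0.00202686  0.073     ]
```

Emit:
{"api": "drive_tool", "payload": {
  "commands": [
    {"hand": 0, "tx": -0.002, "ty": 0.003, "tz": -0.07, "turn": 0},
    {"hand": 0.1, "tx": -0.002, "ty": 0.003, "tz": -0.14, "turn": 0},
    {"hand": 0.4, "tx": -0.002, "ty": 0.003, "tz": -0.19, "turn": 0},
    {"hand": 0.6, "tx": -0.002, "ty": 0.003, "tz": -0.223, "turn": 0},
    {"hand": 1, "tx": -0.002, "ty": 0.003, "tz": -0.223, "turn": 0},
    {"hand": 1, "tx": -0.002, "ty": 0.003, "tz": -0.223, "turn": 0},
    {"hand": 1, "tx": -0.002, "ty": 0.003, "tz": -0.223, "turn": 0},
    {"hand": 1, "tx": -0.002, "ty": 0.003, "tz": -0.223, "turn": 0},
    {"hand": 1, "tx": -0.002, "ty": 0.003, "tz": -0.223, "turn": 0},
    {"hand": 1, "tx": -0.002, "ty": 0.003, "tz": -0.223, "turn": 0}
  ],
  "grip_force": 25
}}

```text
time_s: 7.6
tcp_pos: [0.5494, -0.0022, 0.0485]
eef_rot: [180.0, 0.1, -167.9]
contact_force: [-0.9, 0.8, 4.3]
gripper_width: 0.023
gripper_force: 25.0
```

Emit:
{"api": "drive_tool", "payload": {
  "commands": [
    {"hand": 1, "tx": 0, "ty": 0, "tz": 0.006, "turn": 0},
    {"hand": 1, "tx": 0, "ty": 0, "tz": 0.012, "turn": 0},
    {"hand": 1, "tx": 0, "ty": 0, "tz": 0.018, "turn": 0},
    {"hand": 1, "tx": 0, "ty": 0, "tz": 0.023, "turn": 0},
    {"hand": 1, "tx": 0, "ty": 0, "tz": 0.023, "turn": 0},
    {"hand": 1, "tx": 0, "ty": 0, "tz": 0.023, "turn": 0}
  ]
}}

```text
time_s: 8.2
tcp_pos: [0.5492, -0.0022, 0.0616]
eef_rot: [180.0, 0.0, -167.9]
contact_force: [3.6, 0.5, -5.6]
gripper_width: 0.0231
gripper_force: 25.0
```

```bash
python3 - <<'E'
from fit import *
S=r.capture('side'); s=r.get_state(); print(s['tcp_pos'],s['contact_force'],s['gripper_width'])
cv2.imwrite('pics/s4.png',cv2.resize(S['frame'][175:245,290:370,::-1],(640,560),interpolation=3))
E
```

```text
[ 0.54925564 -0.00222453  0.06157136] [ 4.31205941 -0.16568931 -5.2519465 ] 0.02319654923702116
```

View pics/s4.png

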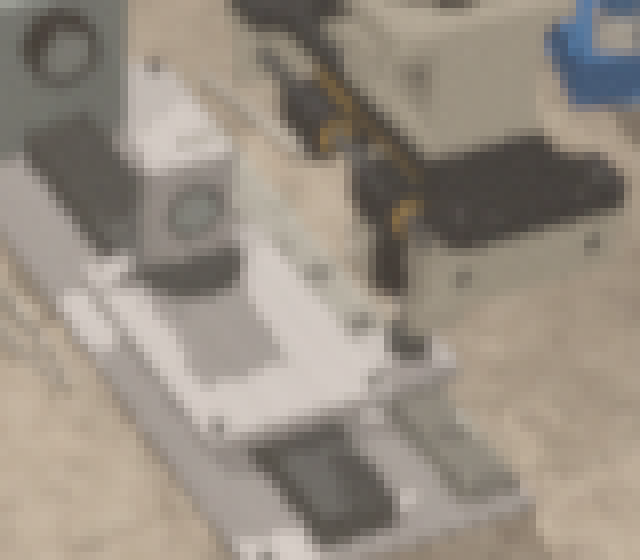

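The knob is gripped and lifted. The bushing stays at about (408,345), and the −5.4 N force matches the spring at about 13 mm. Now the slide.

Emit:
{"api": "drive_tool", "payload": {
  "commands": [
    {"hand": 1, "tx": -0.002, "ty": 0.01, "tz": 0, "turn": 0},
    {"hand": 1, "tx": -0.0045, "ty": 0.021, "tz": 0, "turn": 0},
    {"hand": 1, "tx": -0.007, "ty": 0.033, "tz": 0, "turn": 0},
    {"hand": 1, "tx": -0.0095, "ty": 0.045, "tz": 0, "turn": 0},
    {"hand": 1, "tx": -0.012, "ty": 0.056, "tz": 0, "turn": 0},
    {"hand": 1, "tx": -0.0139, "ty": 0.0652, "tz": 0, "turn": 0},
    {"hand": 1, "tx": -0.0139, "ty": 0.0652, "tz": 0, "turn": 0},
    {"hand": 1, "tx": -0.0139, "ty": 0.0652, "tz": 0, "turn": 0}
  ]
}}

```text
time_s: 9.05
tcp_pos: [0.5406, 0.0373, 0.0615]
eef_rot: [180.0, 0.0, -167.9]
contact_force: [3.9, 1.8, -6.5]
gripper_width: 0.0233
gripper_force: 25.0
```

Emit:
{"api": "drive_tool", "payload": {
  "commands": [
    {"hand": 1, "tx": 0, "ty": 0, "tz": -0.005, "turn": 0},
    {"hand": 1, "tx": 0, "ty": 0, "tz": -0.01, "turn": 0},
    {"hand": 1, "tx": 0, "ty": 0, "tz": -0.015, "turn": 0},
    {"hand": 1, "tx": 0, "ty": 0, "tz": -0.02, "turn": 0},
    {"hand": 1, "tx": 0, "ty": 0, "tz": -0.023, "turn": 0},
    {"hand": 1, "tx": 0, "ty": 0, "tz": -0.023, "turn": 0},
    {"hand": 1, "tx": 0, "ty": 0, "tz": -0.023, "turn": 0}
  ]
}}

```text
time_s: 9.75
tcp_pos: [0.5409, 0.0365, 0.0485]
eef_rot: [-180.0, 0.0, -167.9]
contact_force: [-0.1, -0.2, 5.6]
gripper_width: 0.0233
gripper_force: 25.0
```

Emit:
{"api": "drive_tool", "payload": {
  "commands": [
    {"hand": 1, "tx": -0.001, "ty": 0.005, "tz": 0, "turn": 0},
    {"hand": 1, "tx": -0.001, "ty": 0.005, "tz": 0, "turn": 0},
    {"hand": 1, "tx": -0.001, "ty": 0.005, "tz": 0, "turn": 0}
  ]
}}

```text
time_s: 10.05
tcp_pos: [0.5404, 0.0384, 0.0485]
eef_rot: [-179.9, 0.0, -167.9]
contact_force: [2.7, -6.9, 4.9]
gripper_width: 0.0227
gripper_force: 25.0
```

Emit:
{"api": "drive_tool", "payload": {
  "commands": [
    {"hand": 1, "tx": 0.001, "ty": -0.005, "tz": 0, "turn": 0},
    {"hand": 1, "tx": 0.001, "ty": -0.005, "tz": 0, "turn": 0},
    {"hand": 1, "tx": 0.001, "ty": -0.005, "tz": 0, "turn": 0}
  ]
}}

```text
time_s: 10.35
tcp_pos: [0.5409, 0.0361, 0.0485]
eef_rot: [-180.0, 0.0, -167.9]
contact_force: [0.6, -2.1, 6.2]
gripper_width: 0.0232
gripper_force: 25.0
```

```bash
python3 - <<'E'
from fit import *
S=r.capture('side'); T=r.capture('top'); s=r.get_state(); print(s['tcp_pos'],s['contact_force'],s['gripper_width'],s['gripper_force'])
a=cv2.resize(S['frame'][175:245,290:370,::-1],(400,350),interpolation=3)
b=cv2.resize(T['frame'][165:235,275:355,::-1],(400,350),interpolation=3)
cv2.imwrite('pics/s5.png',np.hstack([a,b]))
E
```

```text
[0.5408971  0.03612443 0.04849146] [ 1.54172141 -1.64380962  5.59892488] 0.02277396244976363 25.00069864327088
```

View pics/s5.png

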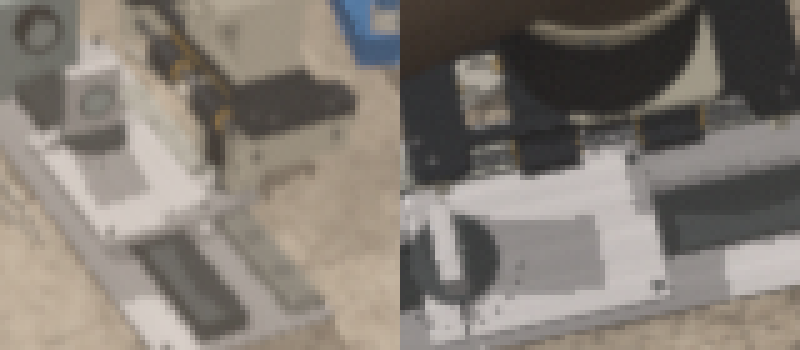

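Locked: the nudge towards the detector met a stop at under 2 mm. The carriage has moved 39 mm, the knob is at home height, and the holder (right half, about (447,245)) is still square. I'll hand it in.

```bash
python3 -c "
from plant import r
print(r.close_job())"
```

```text
the job is handed in; nothing more can be done
None
```

I turned the holder to zero, moved the carriage about 39 mm into the next slot with the pin at home height, and handed the job in still gripping the knob at 25 N. The hand-in returned no verdict.

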